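# Take the screw cap off the empty wire reel, whichever way its thread runs

### The job

One of the two reels on the stand is empty: take off the screw cap above it, so that I can change the reel. One spindle of the stand has a left-hand thread and nothing shows which, so try the cap both ways and unscrew it the way it gives (about a fifth of a turn), then lift it off about 10 cm up and finish while holding it there, still, in the gripper. Leave the full reel's cap and the tools lying around as they are.

Things in the scene. Friction and masses are not known exactly. Their poses are not given: they have to be found in the camera images.
- stand: reel stand, fixed to the bench: grey base plate 100 x 236 x 11 mm, long side along its y axis, with two upright spindles at y = +60 and -60 mm, on each a reel and a screw cap. Guide tabs with eyelets, 36 mm high, at its front (-x) edge. Origin: centre of its underside on the bench. One spindle's thread is right-handed, the other's left-handed; which is which varies, and the caps hide it
- spindle_1 (a point): on the axis of the spindle at the stand's y = +60 mm, level with the reel's top, 52 mm above the bench; its axes are the stand's. Its neck has a coarse three-start quick thread. Right-handed: the cap loosens anticlockwise seen from above; left-handed: clockwise. Turned the wrong way, the cap meets a hard stop within 0.15 rad
- spindle_2 (a point): the same on the spindle at the stand's y = -60 mm. Turned the right way, a cap climbs 3 mm over the first 0.9 rad (let the hand rise with it); between 1.1 and 1.45 rad of turn it is out of the thread and lifts straight off (aim for 1.25 rad). The neck stands 24 mm above the reel
- reel_full: full reel, fixed on one of the spindles: blue flanges 74 mm across, 38 mm high, wound with copper wire almost to the rim. Origin: centre of its underside, on the spindle's axis, 14 mm above the bench
- reel_empty: empty reel, fixed on the other spindle: the same blue flanges, 74 mm across, 38 mm high, but only the bare white hub (38 mm) between them. Origin: centre of its underside, on the spindle's axis, 14 mm above the bench
- cap_1: black knurled round screw cap, 46 mm across, 28 mm high, about 90 g, on spindle 1; a white index bar on its top points along its +x. Origin: centre of its underside, z up. Starts tight, underside 53 mm above the bench, its x along the stand's x within 0.05 rad. Grip it round its side, fingertips above the reel's flange. It cannot be pulled off unturned
- cap_2: black knurled round screw cap, 46 mm across, 28 mm high, about 90 g, on spindle 2; a white index bar on its top points along its +x. Origin: centre of its underside, z up. Starts tight, underside 53 mm above the bench, its x along the stand's x within 0.05 rad. Grip it round its side, fingertips above the reel's flange. It cannot be pulled off unturned
- side_cutters: small side cutters with orange handles, 44 x 108 x 10 mm, lying loose behind the stand; origin: centre of the underside
- tape_black: small roll of black tape, 53 mm across, 19 mm high, lying loose beside the stand; origin: centre of the underside
- marker: red and white marker pen, 17 x 135 x 16 mm, lying loose behind the stand; origin: centre of the underside

How it is judged:
By the outcome, as a careful person would: the job done as asked, in the order asked, and still so for the second after the job is handed in, while the arm keeps its last pose, push and grip.
It also fails if it takes over 40 s, if anything falls off the work surface, if the arm or the gripper's body presses on something with over 40 N, if the wrist force passes 120 N, or if a joint passes its speed limit or range.

### The arm

A 7-joint arm with a two-finger parallel gripper is mounted at the origin on a cart in front of the work surface, level with it; the furniture and walls round the work are solid. World frame = base frame: x ahead of the robot, y to its left, z up, the work surface at z = 0. Lengths are in m, angles in rad, forces in N, time in s.
With the tool pointing down it reaches from about 0.4 to 0.9 m from the base axis. Payload 5.5 kg.
Tool frame: the origin (TCP) lies midway between the tips of the shut fingers; the grasp point (between the pads) lies ctrl.tcp_to_grasp behind it (ctrl.tcp_to_grasp is the distance from the TCP to the grasp point, in m); z points along the fingers, y is the line along which they close (so a half turn about z gives the same grasp; the last joint's range is limited). The gripper opens to 92 mm and grips with 3 to 60 N. Pads are 19 mm wide; open, the fingers measure 130 mm over their backs; the gripper's body (75 mm by 190 mm) begins 47 mm behind the grasp point.
Start: joints at [-0.915, 0.501, -0.427, 1.55, 0.221, 1.138, -0.21], TCP at [0.249, 0.601, 0.227] pointing down, gripper open.
Joint ranges: [-2.88, 2.88], [-0.31, 2.03], [-1.54, 1.56], [0.2, 2.42], [-1.41, 4.55], [0.19, 2.02], [-2.57, 2.57]. Speed limits (rad/s): [2.57, 2.57, 3.14, 3.14, 3.14, 3.14, 3.14].

### API

Orientations are given as a unit quaternion [x, y, z, w].
In Python, from plant import ctrl gives the robot as it stands.
- The arm moves only by the tool drive_tool, never from a script. Its argument "series" is a list of rows, each a list of 2 entries, a list of its own where there are three numbers: the shift along the world's x, y, z in m, then the turn about the world's z in rad. A call has 1 to 10 rows; each row shifts and turns the commanded pose from where the row before left it; what a row does not reach is not made up. A row lasts 1/8 s, in which the tool goes at most 62.5 mm and 10.7 degrees, less where a joint would pass 70% of its speed; a pose out of reach is approached as far as the arm can. A call with a gripper value outside its range is refused whole. "grip" is the finger opening in m, from 0 to 0.0918, set as the call begins (left out, the last holds). The fingers move at their own pace and stop on an object; "grip_force" is the grip in N (left out, the last holds). Time passes only in rows, so rows that do not move let the fingers close. It gives the time, the measured TCP pose, the force, the opening and the grip force at its end, in the units of the state.
- ctrl.state(): the state, without advancing time (a new reading comes with each control period).
- ctrl.grab_frame(name): name is "scene" or "top" or "wrist"; returns a dict with "frame" (400x640x3 uint8, red, green, blue), "fovy" (degrees; the focal length in pixels is half the picture's height over the tangent of half this angle, whatever the lens; pixels are square), "cx", "cy" (the principal point, pixels), "k1" (the pictures are not rectified: a ray, as slopes to the right and down, at radius r is drawn at 1 + k1 r^2 times it, then the intrinsics apply), "xyz" and "rotation" of the camera in the world. Camera axes: x right, y down, z forward; pixel columns grow to the right and rows downward; lengths in m; the calibration is good to about 2 mm. A picture is of the moment at which its call begins. There is no depth.
- ctrl.finish_job(): hands the job in; it is judged then, once.
The state is a dict: "clock": time; "joint_positions": joint angles; "joint_vel": joint speeds; "tau": joint torques, N m; "eef_pos": TCP position; "tool_rot": TCP orientation; "force": force on the tool from outside, world axes, zero at the start; "wrist_torque": the same for the moment, N m; "gripper_width": opening from 0.0 (shut) to 1.0 (fully open); "grip_force": force on a finger pad.
Only numpy, scipy, OpenCV 4.12 (cv2) and the standard library are available. Lean on these libraries where they do the work, as an engineer would, in place of code of your own. Each camera call takes 0.05 s, during which the arm holds its last target. There are 200 camera calls.

## Working session

There is one attempt and no reset: what is moved stays moved. The work goes in short steps, Python scripts to look and compute and a tool call to move; the robot and the scene stay as the last step left them, time stands still between calls to the robot, and variables do not carry over. Pictures are saved under pics/ and viewed, at most 10 in all, crops included, and the job is handed in when it is done.

Besides the shell and the picture viewer there is one more tool, called after "Emit:" as name(argument=value, ...), one argument or row to a line, values as JSON. drive_tool: Moves the arm, as the interface text tells. Its arguments: {"type":"object","properties":{"series":{"type":"array","items":{"type":"array"}},"grip":{"type":"number"},"grip_force":{"type":"number"}},"required":["series"]}

```bash
ls; mkdir -p pics
cat > h.py <<'E'
import numpy as np, cv2
from plant import ctrl
def ray(f,u,v):
    fl=f["frame"].shape[0]/2/np.tan(np.radians(f["fovy"])/2)
    K=np.array([[fl,0,f["cx"]],[0,fl,f["cy"]],[0,0,1]])
    p=cv2.undistortPoints(np.array([[[u,v]]],float),K,np.array([f["k1"],0,0,0,0.]))[0,0]
    d=np.array(f["rotation"])@np.array([p[0],p[1],1]); return np.array(f["xyz"]),d
def plane(f,u,v,z):
    o,d=ray(f,u,v); return o+d*(z-o[2])/d[2]
def save(f,n): cv2.imwrite(f"pics/{n}.png",f["frame"][:,:,::-1])
E
python3 - <<'E'
from h import *
for n in("top","scene"):
    f=ctrl.grab_frame(n); save(f,n+"0"); print({k:v for k,v in f.items() if k!="frame"})
s=ctrl.state(); print(s, ctrl.tcp_to_grasp)
E
```

```text
pics
{'fovy': 55.21502940511468, 'cx': 316.3066274359232, 'cy': 195.76837001337339, 'k1': -0.09016970406299525, 'xyz': array([0.43125537, 0.07232984, 0.91967122]), 'rotation': array([-0.70285795,  0.70506023, -0.07008202,  0.06300229])}
{'fovy': 52.02606332631164, 'cx': 320.36530676746764, 'cy': 196.3643160185751, 'k1': -0.03803192596547544, 'xyz': array([-0.10105969,  0.42181534,  0.44255381]), 'rotation': array([-0.4623417 ,  0.71601141, -0.44446939,  0.27570778])}
{'clock': 0.1, 'joint_positions': array([-0.91477235,  0.5017488 , -0.42681949,  1.55132529,  0.22083717,
        1.13830444, -0.21029732]), 'joint_vel': array([-7.89629744e-04, -2.42452309e-03, -1.30249861e-03, -2.29368907e-03,
        3.90773907e-05,  4.99225065e-04,  5.65862153e-04]), 'tau': array([-1.12530979e-02, -5.67866993e+01, -5.83816141e+00, -2.79915458e+01,
       -6.89607183e-02,  2.39153177e-02,  5.18840216e-05]), 'eef_pos': array([0.24862262, 0.599901  , 0.22579485]), 'tool_rot': array([ 1.95115637e-01,  9.80779866e-01, -8.42082936e-04, -1.84724886e-04]), 'force': array([0.18572034, 0.13060905, 0.06926863]), 'wrist_torque': array([ 0.01273869, -0.00486875,  0.0240457 ]), 'grip_force': 0.0, 'gripper_width': 0.997222693593988} 0.0188
```

View pics/top0.png

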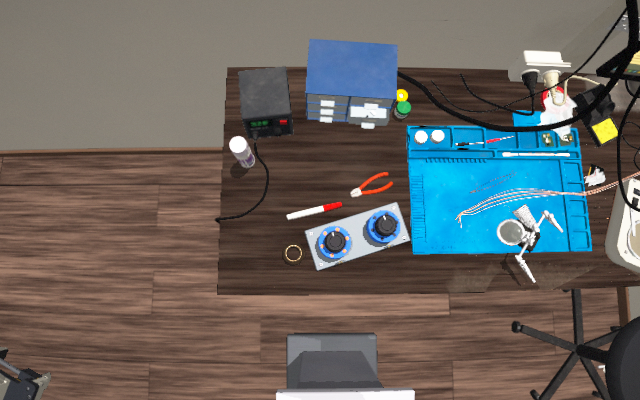

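View pics/scene0.png

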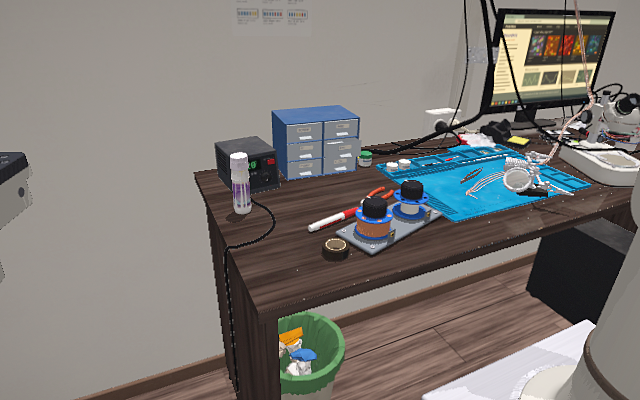

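The near/left reel (top view about 333,241) is copper-filled; the right one (top view about 385,226) shows the white hub, so it's the empty one. Marker, cutters and tape are clear of it.

```bash
cat >> h.py <<'E'
from scipy.spatial.transform import Rotation as R
def ray(f,u,v):
    fl=f["frame"].shape[0]/2/np.tan(np.radians(f["fovy"])/2)
    K=np.array([[fl,0,f["cx"]],[0,fl,f["cy"]],[0,0,1]])
    p=cv2.undistortPoints(np.array([[[u,v]]],float),K,np.array([f["k1"],0,0,0,0.]))[0,0]
    return np.array(f["xyz"]),R.from_quat(f["rotation"]).as_matrix()@np.array([p[0],p[1],1])
E
python3 - <<'E'
from h import *
f=ctrl.grab_frame("top"); g=ctrl.grab_frame("scene")
a=cv2.resize(f["frame"][190:280,270:420],None,fx=5,fy=5,interpolation=cv2.INTER_CUBIC)
save({"frame":a},"topc")
b=cv2.resize(g["frame"][165:265,310:450],None,fx=5,fy=5,interpolation=cv2.INTER_CUBIC)
save({"frame":b},"scenec")
hsv=cv2.cvtColor(f["frame"],cv2.COLOR_RGB2HSV)
m=((hsv[...,0]>100)&(hsv[...,0]<125)&(hsv[...,1]>120)&(hsv[...,2]>80)).astype(np.uint8)
m[:195]=0;m[280:]=0;m[:,:300]=0;m[:,406:]=0
n,l,st,c=cv2.connectedComponentsWithStats(m)
for i in range(1,n):
    if st[i,4]>60:
        p=np.argwhere(l==i)[:,::-1].astype(np.float32); (u,v),r=cv2.minEnclosingCircle(p)
        print("flange",u,v,r,plane(f,u,v,.052))
for u,v in((333,241),(385,226)): print(plane(f,u,v,.081))
E
```

```text
flange 382.66351318359375 226.12322998046875 16.91010284423828 [ 0.52576365 -0.08818889  0.052     ]
flange 333.90753173828125 242.45924377441406 16.27941131591797 [0.48917052 0.02389212 0.052     ]
[0.49042723 0.02746061 0.081     ]
[ 0.52284957 -0.08803653  0.081     ]
```

View pics/topc.png

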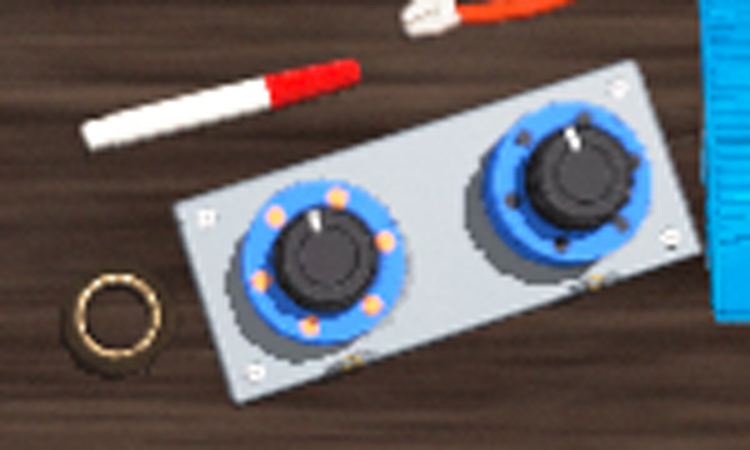

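View pics/scenec.png

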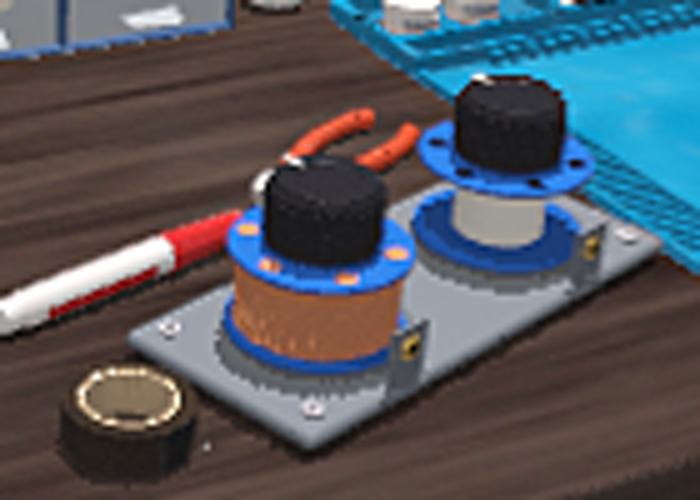

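Top crop: the right flange has a dark hub through its holes and its cap centre is at about (386,225). The left flange shows copper. The scene crop confirms this, so the target is the right-hand cap at about (0.524,-0.088).

Emit:
drive_tool(
  series=[
    [[0.018, -0.046, 0], 0],
    [[0.018, -0.046, 0], 0],
    [[0.018, -0.046, 0], 0],
    [[0.018, -0.046, 0], 0],
    [[0.018, -0.046, 0], 0],
    [[0.018, -0.046, 0], 0],
    [[0.018, -0.046, 0], 0],
    [[0.018, -0.046, 0], 0],
    [[0.018, -0.046, 0], 0],
    [[0.018, -0.046, 0], 0],
  ],
  grip=0.0918,
)

```text
clock: 1.45
eef_pos: [0.4292, 0.139, 0.2269]
tool_rot: [0.195, 0.981, 0.0, 0.0]
force: [-0.0, 1.3, 0.7]
gripper_width: 1.002
grip_force: 0.0
```

Emit:
drive_tool(
  series=[
    [[0.018, -0.046, 0], 0],
    [[0.018, -0.046, 0], 0],
    [[0.018, -0.046, 0], 0],
    [[0.018, -0.046, 0], 0],
    [[0, 0, 0], 0],
  ],
)

```text
clock: 2.08
eef_pos: [0.5015, -0.0481, 0.2267]
tool_rot: [0.199, 0.98, -0.001, 0.0]
force: [-0.4, 0.4, -0.4]
gripper_width: 0.999
grip_force: 0.0
```

Run:
```python
from h import *
f=ctrl.grab_frame("wrist"); save(f,"w1"); print({k:v for k,v in f.items() if k!="frame"})
s=ctrl.state(); print(s["clock"],s["eef_pos"],s["joint_positions"],R.from_quat(s["tool_rot"]).as_matrix().round(3))
t=ctrl.grab_frame("top"); print(plane(t,386.3,224.6,.067))
```

```text
{'fovy': 61.082223243893345, 'cx': 320.11278353554223, 'cy': 199.52528815428082, 'k1': -0.03726912888356371, 'xyz': array([ 0.43638418, -0.02015357,  0.38422406]), 'rotation': array([0.82608493, 0.54748882, 0.0735043 , 0.11152041])}
2.125 [ 0.50078959 -0.045251    0.22645725] [ 0.07599756  0.20853794 -0.04486839  1.92477641  0.01115246  1.00903272
  1.20018913] [[-0.922  0.386 -0.001]
 [ 0.386  0.922 -0.   ]
 [ 0.    -0.    -1.   ]]
[ 0.52752367 -0.09377218  0.067     ]
```

View pics/w1.png

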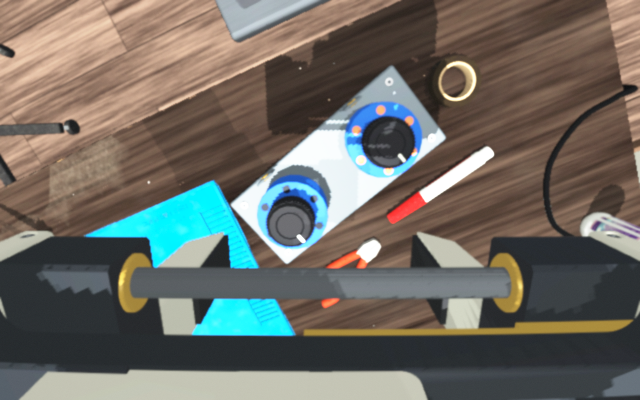

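Wrist view: the empty reel's cap top is centred at about (291,221), with its index bar toward (302,239). Full reel's cap is at (388,140).

Run:
```python
from h import *
f=ctrl.grab_frame("wrist"); t=ctrl.grab_frame("top")
def blob(f,c,rad,z):
    g=f["frame"].max(2); m=np.zeros_like(g); cv2.circle(m,c,rad,1,-1)
    m=cv2.morphologyEx(((g<85)&(m>0)).astype(np.uint8),cv2.MORPH_OPEN,np.ones((5,5)))
    n,l,st,_=cv2.connectedComponentsWithStats(m); i=1+st[1:,4].argmax()
    h=cv2.convexHull(np.argwhere(l==i)[:,::-1].astype(np.float32)); (u,v),r=cv2.minEnclosingCircle(h)
    print(u,v,r,plane(f,u,v,z))
blob(f,(292,221),30,.067); blob(t,(386,225),16,.067)
print("top face wrist",plane(f,291,221,.081),"topcam",plane(t,386.8,224.2,.081))
for fr,lo in((f,(180,170,330,260)),(t,(365,205,406,250))):
    h=cv2.cvtColor(fr["frame"],cv2.COLOR_RGB2HSV)
    m=((h[...,0]>103)&(h[...,0]<125)&(h[...,1]>120)&(h[...,2]>60)).astype(np.uint8)
    k=np.zeros_like(m);k[lo[1]:lo[3],lo[0]:lo[2]]=1
    n,l,st,_=cv2.connectedComponentsWithStats(m*k); i=1+st[1:,4].argmax()
    p=cv2.convexHull(np.argwhere(l==i)[:,::-1].astype(np.float32)); e=cv2.fitEllipse(p); print("flange",e,plane(fr,*e[0],.052))
```

```text
289.0 214.5 21.360109329223633 [ 0.51763335 -0.08324617  0.067     ]
389.0 220.0 11.662003517150879 [ 0.53790876 -0.10028677  0.067     ]
top face wrist [ 0.5206101  -0.08116366  0.081     ] topcam [ 0.52682617 -0.09219232  0.081     ]
flange ((288.18804931640625, 220.0768585205078), (58.601959228515625, 62.24067687988281), 79.4142837524414) [ 0.5267243 -0.0896486  0.052    ]
flange ((368.5451965332031, 222.9645233154297), (3.3075976371765137, 7.451231956481934), 4.306384563446045) [ 0.5331841  -0.05594032  0.052     ]
```

Emit:
drive_tool(
  series=[
    [[0.008, -0.015, 0], 0.17],
    [[0.008, -0.015, 0], 0.17],
    [[0.008, -0.015, 0], 0.17],
    [[0, 0, 0], 0.17],
    [[0, 0, 0], 0.17],
    [[0, 0, 0], 0.17],
    [[0, 0, 0], 0.17],
    [[0, 0, 0], 0],
    [[0, 0, 0], 0],
  ],
)

```text
clock: 3.4
eef_pos: [0.5247, -0.0877, 0.2268]
tool_rot: [-0.387, 0.922, 0.0, -0.0]
force: [-0.1, -0.8, 0.1]
gripper_width: 0.999
grip_force: 0.0
```

Run:
```python
from h import *
s=ctrl.state(); print(s["clock"],s["eef_pos"],s["joint_positions"].round(3),R.from_quat(s["tool_rot"]).as_matrix().round(3))
f=ctrl.grab_frame("wrist"); print(f["xyz"],f["rotation"])
fl=200/np.tan(np.radians(f["fovy"])/2)
K=np.array([[fl,0,f["cx"]],[0,fl,f["cy"]],[0,0,1]]);Rw=R.from_quat(f["rotation"]).as_matrix()
# predicted outlines of cap top and flange for the assumed axis, to judge the offset by eye
im=cv2.resize(f["frame"],None,fx=1.25,fy=1.25,interpolation=cv2.INTER_CUBIC)
np.save("w2.npy",f,allow_pickle=True)
save({"frame":im},"w2")
p=Rw.T@(np.array([.525,-.088,.081])-f["xyz"]); print(K@p/p[2])
```

```text
3.4 [ 0.5246641  -0.08765836  0.22676767] [ 0.27   0.265 -0.183  1.854  0.055  1.027  2.431] [[-0.7   -0.714 -0.   ]
 [-0.714  0.7    0.   ]
 [-0.     0.    -1.   ]]
[ 0.47527993 -0.13794217  0.38444442] [0.37488375 0.9174499  0.1232616  0.05054139]
[319.65823468 186.28242997   1.        ]
```

View pics/w2.png

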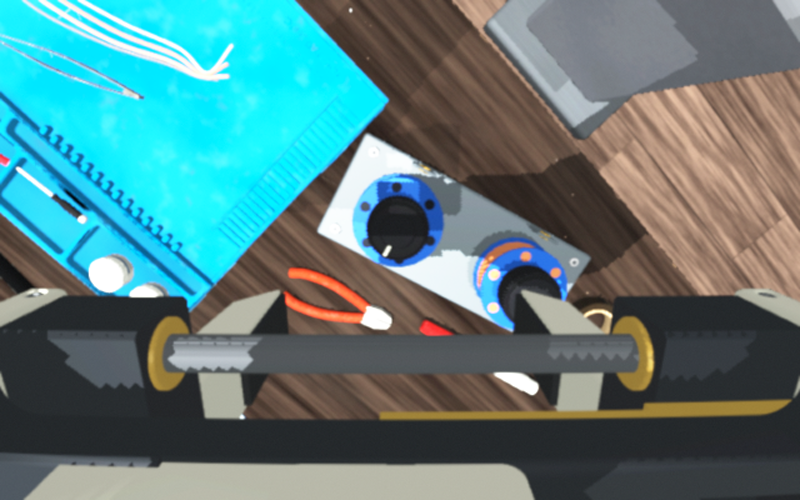

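Wrist view: target flange is centred at about (398,221)/1.25 and its cap at about (397,229)/1.25, under the gripper. Joint 7 went the wrong way (2.43), so I'll turn back −2.4 rad.

Emit:
drive_tool(
  series=[
    [[0, 0, 0], -0.17],
    [[0, 0, 0], -0.17],
    [[0, 0, 0], -0.17],
    [[0, 0, 0], -0.17],
    [[0, 0, 0], -0.17],
    [[0, 0, 0], -0.17],
    [[0, 0, 0], -0.17],
    [[0, 0, 0], -0.17],
    [[0, 0, 0], -0.17],
    [[0, 0, 0], -0.17],
  ],
)

```text
clock: 4.7
eef_pos: [0.5247, -0.0882, 0.2268]
tool_rot: [0.439, 0.898, 0.0, -0.0]
force: [0.2, 0.0, -0.8]
gripper_width: 0.998
grip_force: 0.0
```

Emit:
drive_tool(
  series=[
    [[0, 0, 0], -0.17],
    [[0, 0, 0], -0.17],
    [[0, 0, 0], -0.17],
    [[0, 0, 0], -0.17],
    [[0, 0, 0], 0],
    [[0, 0, 0], 0],
  ],
)

```text
clock: 5.45
eef_pos: [0.5248, -0.0882, 0.2267]
tool_rot: [0.71, 0.704, -0.0, -0.0]
force: [-0.9, -0.5, 0.8]
gripper_width: 1.004
grip_force: 0.0
```

Run:
```python
from h import *
s=ctrl.state(); print(s["clock"],s["eef_pos"],s["joint_positions"].round(3),R.from_quat(s["tool_rot"]).as_matrix().round(3))
f0=np.load("w2.npy",allow_pickle=True).item(); f=ctrl.grab_frame("wrist")
print("flange",plane(f0,318.2,176.4,.052)," cap",plane(f0,317.2,182.8,.070))
def circ(f,tag):
    fl=200/np.tan(np.radians(f["fovy"])/2);K=np.array([[fl,0,f["cx"]],[0,fl,f["cy"]],[0,0,1]])
    # rectify onto the plane z: world grid at 0.5 mm/px around the expected axis
    for z,rad in((.081,.023),(.052,.037)):
        g=np.linspace(-.06,.06,240);X,Y=np.meshgrid(.525+g,-.088+g)
        P=np.stack([X.ravel(),Y.ravel(),np.full(X.size,z)],1)
        Rw=R.from_quat(f["rotation"]).as_matrix();rv=cv2.Rodrigues(Rw.T)[0]
        uv=cv2.projectPoints(P,rv,-Rw.T@f["xyz"],K,np.array([f["k1"],0,0,0,0.]))[0].reshape(240,240,2).astype(np.float32)
        im=cv2.remap(f["frame"],uv[...,0],uv[...,1],cv2.INTER_LINEAR)
        save({"frame":cv2.resize(im,(400,400))},f"r_{tag}_{int(z*1000)}")
        c=cv2.HoughCircles(cv2.GaussianBlur(im.max(2) if z>.06 else im[...,2],(5,5),0),cv2.HOUGH_GRADIENT,1,20,param1=80,param2=12,minRadius=int(rad*2000-3),maxRadius=int(rad*2000+3))
        if c is not None: print(tag,z,[(round(.525-.06+a*.12/239,4),round(-.088-.06+b*.12/239,4),r/2) for a,b,r in c[0][:3]])
t=ctrl.grab_frame("top")
circ(f0,"w2");circ(f,"w3");circ(t,"t")
a=[[cv2.imread(f"pics/r_{k}_{z}.png") for k in("w2","w3")] for z in(81,)]
m=np.hstack(a[0]);
for k in(0,400): cv2.circle(m,(200+k,200),77,(0,255,255),1)
cv2.imwrite("pics/m.png",m)
```

```text
5.45 [ 0.52475879 -0.08823092  0.22672665] [-0.024  0.259  0.165  1.864 -0.049  1.023  0.152] [[ 0.009  1.    -0.   ]
 [ 1.    -0.009  0.   ]
 [ 0.    -0.    -1.   ]]
flange [ 0.52369875 -0.09147031  0.052     ]  cap [ 0.52609177 -0.09024342  0.07      ]
w2 0.081 [(np.float32(0.5225), np.float32(-0.093), np.float32(22.45))]
w2 0.052 [(np.float32(0.525), np.float32(-0.0905), np.float32(36.55))]
w3 0.081 [(np.float32(0.526), np.float32(-0.0865), np.float32(23.05))]
w3 0.052 [(np.float32(0.5265), np.float32(-0.087), np.float32(37.0)), (np.float32(0.5365), np.float32(-0.0925), np.float32(37.65))]
t 0.081 [(np.float32(0.5235), np.float32(-0.089), np.float32(24.2))]
t 0.052 [(np.float32(0.5275), np.float32(-0.09), np.float32(36.55))]
```

View pics/m.png

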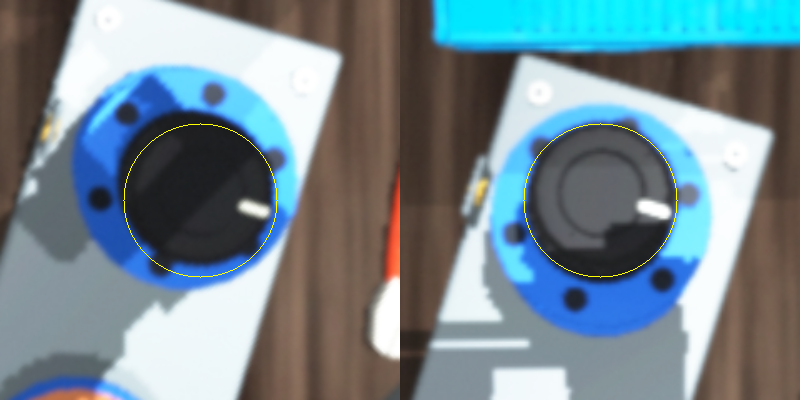

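Both rectified wrist views agree on the index bar, which puts the cap axis at about (0.5255,-0.0895). Descending to the grasp.

Emit:
drive_tool(
  series=[
    [[0.0005, -0.0015, -0.03], 0],
    [[0, 0, -0.04], 0],
    [[0, 0, -0.03], 0],
    [[0, 0, -0.025], 0],
    [[0, 0, -0.02], 0],
    [[0, 0, -0.015], 0],
    [[0, 0, -0.01], 0],
    [[0, 0, 0], 0],
  ],
)

```text
clock: 6.55
eef_pos: [0.5249, -0.09, 0.0563]
tool_rot: [0.711, 0.703, -0.0, -0.0]
force: [1.0, -1.2, -0.7]
gripper_width: 0.998
grip_force: 0.0
```

Emit:
drive_tool(
  series=[
    [[0, 0, 0], 0],
    [[0, 0, 0], 0],
    [[0, 0, 0], 0],
    [[0, 0, 0], 0],
    [[0, 0, 0], 0],
    [[0, 0, 0], 0],
    [[0, 0, 0], 0],
    [[0, 0, 0], 0],
  ],
  grip=0.03,
  grip_force=35,
)

```text
clock: 7.55
eef_pos: [0.5253, -0.09, 0.0568]
tool_rot: [0.711, 0.703, 0.0, 0.0]
force: [0.4, -0.1, 1.5]
gripper_width: 0.494
grip_force: 35.0
```

Emit:
drive_tool(
  series=[
    [[0, 0, 0], 0.05],
    [[0, 0, 0], 0.05],
    [[0, 0, 0], 0.05],
    [[0, 0, 0], 0],
  ],
)

```text
clock: 8.05
eef_pos: [0.5253, -0.0902, 0.0568]
tool_rot: [0.658, 0.753, 0.0, -0.0]
force: [-0.7, 1.1, 1.9]
gripper_width: 0.498
grip_force: 35.0
```

Run:
```python
from h import *
s=ctrl.state(); print(s["clock"],s["eef_pos"],s["force"],s["wrist_torque"],2*np.arctan2(*s["tool_rot"][:2]),s["joint_positions"].round(3))
f=ctrl.grab_frame("wrist"); save(f,"w4")
```

```text
8.05 [ 0.52530028 -0.09023641  0.05680964] [-0.67293303  1.08176932  1.94971354] [ 0.03176118  0.04502761 -1.05577012] 1.4360132009971998 [ 0.041  0.499  0.098  1.981 -0.077  0.665  0.322]
```

View pics/w4.png

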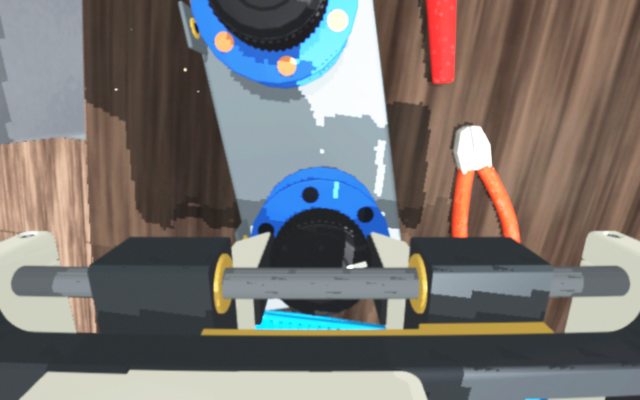

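Wrist view: pads are on both sides of the cap, with the bar at (357,266). The torque is −1.06 N m after +0.146 rad; a little more will tell whether that's the stop.

Emit:
drive_tool(
  series=[
    [[0, 0, 0], 0.04],
    [[0, 0, 0], 0.04],
    [[0, 0, 0], 0],
  ],
)

```text
clock: 8.48
eef_pos: [0.5256, -0.0915, 0.0568]
tool_rot: [0.626, 0.78, -0.0, 0.001]
force: [2.2, -4.8, -1.0]
gripper_width: 0.497
grip_force: 35.0
```

```bash
cat >> h.py <<'E'
def bar(f):
    # white index bar between the fingers, seen in the tool's camera
    h=cv2.cvtColor(f["frame"],cv2.COLOR_RGB2HSV); m=((h[...,2]>185)&(h[...,1]<50)).astype(np.uint8)
    k=np.zeros_like(m);k[225:270,285:371]=1
    n,l,st,c=cv2.connectedComponentsWithStats(m*k); return [(st[i].tolist(),c[i].round(1).tolist()) for i in range(1,n) if st[i,4]>8]
def rep():
    s=ctrl.state(); q=s["tool_rot"]; print(round(s["clock"],2),s["eef_pos"].round(4),"F",s["force"].round(1),"T",s["wrist_torque"].round(2),"yaw",round(2*np.arctan2(q[1],q[0]),3),"q7",s["joint_positions"][6].round(3))
E
python3 - <<'E'
from h import *
rep(); f=ctrl.grab_frame("wrist"); save(f,"w5"); print(bar(f)); print(bar({"frame":cv2.imread("pics/w4.png")[:,:,::-1]}))
E
```

```text
8.47 [ 0.5256 -0.0915  0.0568] F [ 2.2 -4.8 -1. ] T [-1.25 -0.27 -1.12] yaw 1.789 q7 0.391
[([347, 262, 21, 7, 101], [357.2, 265.3])]
[([347, 262, 20, 7, 84], [357.0, 265.3])]
```

Run:
```python
from h import *
f=ctrl.grab_frame("wrist"); c=np.array([.5255,-.0897])
for u,v in((350,265),(357.2,265.3),(366,265)):
    p=plane(f,u,v,.081)[:2]; print(p,np.arctan2(*(p-c)[::-1]))
p=np.array([.465+.255*.3,-.148+.210*.3]); print("start",p,np.arctan2(*(p-c)[::-1]))
a=cv2.imread("pics/w4.png").astype(int);b=f["frame"][:,:,::-1].astype(int)
d=abs(a-b).max(2); print("cap diff",d[245:266,285:368].mean(),"flange diff",d[175:205,270:370].mean())
for v in range(258,272): print(f["frame"][v,340:372:2].max(1), a[v,340:372:2].max(1))
```

```text
[ 0.53726057 -0.08354214] 0.48235087970398177
[ 0.5403342  -0.08301858] 0.42319229115879625
[ 0.54401645 -0.08207293] 0.39072912696432716
start [ 0.5415 -0.085 ] 0.28571303225477157
cap diff 7.1199082042455535 flange diff 24.047666666666668
[ 40  39  38  38  50 107 112  87  41  40  40  39  38  39  38  39] [ 39  41  66  97 110 109  88  43  38  40  38  38  38  36  38  41]
[ 41  39  39  39  50 106 112  78  40  41  39  39  36  40  37  38] [ 39  47  64  89 107 110  84  40  38  38  39  38  38  37  36  38]
[ 39  41  39  38  51 105 106  61  40  38  42  42  46  48  39  41] [ 41  60  67  78 103 109  83  37  40  40  41  47  64  46  38  39]
[ 40  39  41  37  52 105 106  54  43  47  56  76 108 115  44  38] [ 40  70  74  71 101 108  83  39  41  46  63 104 152  80  38  40]
[ 41  38  39  40  56 104 109  68  92 118 143 171 201 197  58  40] [ 39  73  83  66  94 107  82  46  63 103 154 199 231 131  40  40]
[ 40  41  39  41  64 114 158 183 241 245 232 238 241 227  74  40] [ 37  76  93  68  86 110  94  91 151 197 234 240 242 161  40  39]
[ 39  39  38  46 132 225 253 255 255 255 245 245 246 238  96  40] [
[... 288 characters left out ...]
255 242 241 241 240 238 233 184  53  46]
[ 65  65  64  80 254 255 255 255 255 241 211 212 198 160  82  67] [ 66  92 102 185 255 255 255 216 212 213 212 199 161 113  67  66]
[ 92  91  94  97 193 237 236 236 232 157 137 137 127 108  94  93] [ 93  99  99 134 230 235 208 138 136 136 136 128 108  94  94  94]
[109 109 110 109 114 119 119 119 118 112 111 110 111 111 108 110] [110 104 100 102 111 115 116 111 111 111 111 111 111 109 109 109]
[119 119 119 120 120 118 121 120 119 120 120 121 119 118 121 120] [120 113 103 105 104 111 120 119 119 121 118 121 120 119 121 119]
[126 127 127 126 126 127 126 127 126 126 126 127 126 128 127 127] [128 118 107 106 105 117 128 127 128 128 128 127 126 127 128 126]
```

The bar rotated relative to the tool in the last step, while torque stayed at about 1.1 N m and cap angle at about +0.13. The pads slipped against the stop, so this thread is left-handed. I'll reopen, re-grip firmer, and turn clockwise.

Emit:
drive_tool(
  series=[
    [[0, 0, 0], 0],
    [[0, 0, 0], 0],
    [[0, 0, 0], 0],
  ],
  grip=0.06,
)

```text
clock: 8.95
eef_pos: [0.5251, -0.089, 0.0566]
tool_rot: [0.625, 0.781, 0.0, -0.0]
force: [-0.4, -0.2, 0.0]
gripper_width: 0.651
grip_force: 0.0
```

Emit:
drive_tool(
  series=[
    [[0, 0, 0], 0],
    [[0, 0, 0], 0],
    [[0, 0, 0], 0],
    [[0, 0, 0], 0],
    [[0, 0, 0], 0],
  ],
  grip=0.03,
  grip_force=50,
)

```text
clock: 9.57
eef_pos: [0.5252, -0.0898, 0.0567]
tool_rot: [0.626, 0.78, 0.0, -0.0]
force: [-0.5, 1.2, 1.0]
gripper_width: 0.497
grip_force: 50.0
```

Run:
```python
from h import *
rep(); f=ctrl.grab_frame("wrist"); save(f,"w6"); print(bar(f))
```

```text
9.57 [ 0.5252 -0.0898  0.0567] F [-0.5  1.2  1. ] T [0.1  0.06 0.01] yaw 1.789 q7 0.39
[]
```

Emit:
drive_tool(
  series=[
    [[0, 0, 0], -0.08],
    [[0, 0, 0], -0.08],
    [[0, 0, 0.0003], -0.08],
    [[0, 0, 0.0003], -0.08],
    [[0, 0, 0], 0],
  ],
)

```text
clock: 10.25
eef_pos: [0.5254, -0.0901, 0.0575]
tool_rot: [0.742, 0.67, 0.0, 0.0]
force: [0.0, 0.9, 0.8]
gripper_width: 0.497
grip_force: 50.0
```

Run:
```python
from h import *
rep(); f=ctrl.grab_frame("wrist"); save(f,"w7"); print(bar(f))
a=np.vstack([cv2.resize(cv2.imread(f"pics/{n}.png")[200:275,250:400],None,fx=4,fy=3.9) for n in("w6","w7")]); cv2.imwrite("pics/cmp.png",a)
```

```text
10.25 [ 0.5254 -0.0901  0.0575] F [0.  0.9 0.8] T [-0.1   0.09 -0.02] yaw 1.47 q7 0.125
[]
```

View pics/cmp.png

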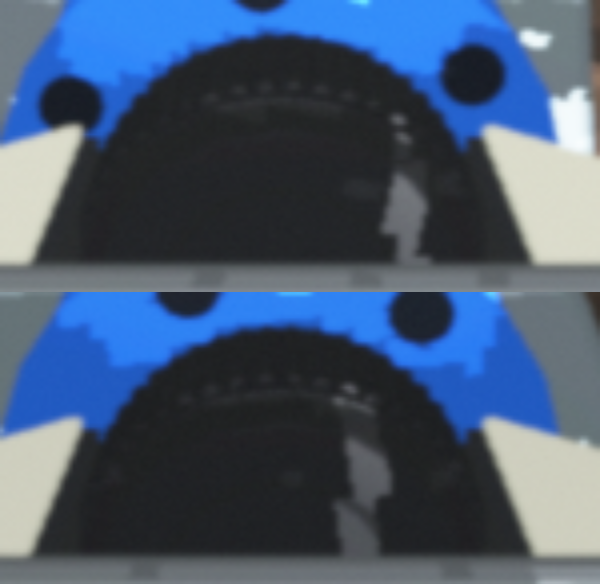

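The pads hold the cap and clockwise torque is about zero; the bar is hidden behind the gripper's rod. Continuing clockwise with rise.

Emit:
drive_tool(
  series=[
    [[0, 0, 0.0003], -0.08],
    [[0, 0, 0.0003], -0.08],
    [[0, 0, 0.0003], -0.08],
    [[0, 0, 0.0003], -0.08],
    [[0, 0, 0], 0],
  ],
)

```text
clock: 10.92
eef_pos: [0.5255, -0.09, 0.0586]
tool_rot: [0.839, 0.544, 0.0, 0.0]
force: [-0.2, 0.1, 1.1]
gripper_width: 0.495
grip_force: 50.0
```

Run:
```python
from h import *
rep()
```

```text
10.93 [ 0.5255 -0.09    0.0586] F [-0.2  0.1  1.1] T [-0.09  0.02 -0.  ] yaw 1.151 q7 -0.139
```

Emit:
drive_tool(
  series=[
    [[0, 0, 0.0003], -0.08],
    [[0, 0, 0.0003], -0.08],
    [[0, 0, 0.0003], -0.08],
    [[0, 0, 0.0002], -0.08],
    [[0, 0, 0.0001], -0.08],
    [[0, 0, 0], -0.08],
    [[0, 0, 0], -0.08],
    [[0, 0, 0], -0.08],
    [[0, 0, 0], -0.1],
    [[0, 0, 0], 0],
  ],
)

```text
clock: 12.18
eef_pos: [0.525, -0.0901, 0.0595]
tool_rot: [0.979, 0.204, -0.0, 0.0]
force: [-0.9, 0.0, -0.8]
gripper_width: 0.497
grip_force: 50.0
```

Run:
```python
from h import *
rep()
```

```text
12.18 [ 0.525  -0.0901  0.0595] F [-0.9  0.  -0.8] T [-0.07  0.1   0.05] yaw 0.412 q7 -0.749
```

Emit:
drive_tool(
  series=[
    [[0, 0, 0.001], 0],
    [[0, 0, 0.002], 0],
    [[0, 0, 0.002], 0],
    [[0, 0, 0], 0],
  ],
)

```text
clock: 12.68
eef_pos: [0.5254, -0.09, 0.065]
tool_rot: [0.979, 0.203, 0.0, 0.0]
force: [0.4, -0.7, -1.7]
gripper_width: 0.494
grip_force: 50.0
```

It comes up freely with only its weight on the wrist. Lifting.

Emit:
drive_tool(
  series=[
    [[0, 0, 0.005], 0],
    [[0, 0, 0.01], 0],
    [[0, 0, 0.015], 0],
    [[0, 0, 0.02], 0],
    [[0, 0, 0.02], 0],
    [[0, 0, 0.015], 0],
    [[0, 0, 0.008], 0],
    [[0, 0, 0.004], 0],
    [[0, 0, 0], 0],
    [[0, 0, 0], 0],
  ],
)

```text
clock: 13.92
eef_pos: [0.5248, -0.0899, 0.1611]
tool_rot: [0.979, 0.203, -0.001, -0.0]
force: [0.3, -0.4, -0.8]
gripper_width: 0.492
grip_force: 50.0
```

Emit:
drive_tool(
  series=[
    [[0, 0, 0], 0],
    [[0, 0, 0], 0],
    [[0, 0, 0], 0],
    [[0, 0, 0], 0],
  ],
)

```text
clock: 14.42
eef_pos: [0.5253, -0.09, 0.1617]
tool_rot: [0.979, 0.203, 0.0, 0.0]
force: [0.1, -0.3, -1.4]
gripper_width: 0.495
grip_force: 50.0
```

Run:
```python
from h import *
rep(); f=ctrl.grab_frame("scene"); save({"frame":cv2.resize(f["frame"][80:270,280:480],None,fx=3.5,fy=3)},"end")
```

```text
14.43 [ 0.5253 -0.09    0.1617] F [ 0.1 -0.3 -1.4] T [-0.05  0.13 -0.04] yaw 0.409 q7 -0.838
```

View pics/end.png

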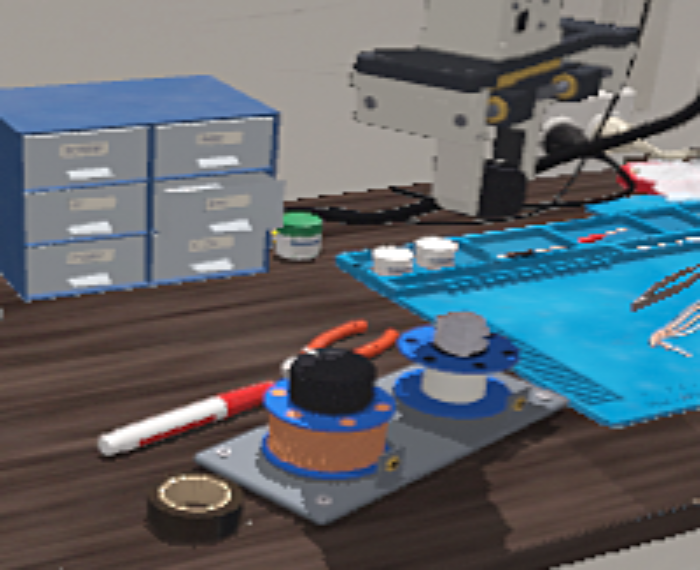

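The picture shows the bare neck on the empty reel at (460,335) and the cap held in the gripper at (503,190). The full reel's cap and the tools are where they were.

```bash
python3 -c "
from plant import ctrl
print(ctrl.finish_job())"
```

```text
the job is handed in; nothing more can be done
None
```

The empty reel's cap is off and held still in the gripper, about 10 cm up: its spindle has the left-hand thread (it hit the stop anticlockwise and unscrewed clockwise), the full reel's cap and the tools are as they were, and the job is handed in.

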